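# Turn the chopping board against the wall and set the egg cup on it

## Robot

A 7-joint arm with a two-finger parallel gripper is mounted at the origin on the work surface. World frame = base frame: x ahead of the robot, y to its left, z up, the work surface at z = 0. Lengths are in mm, angles in rad, forces in N, time in s.
With the tool pointing down it reaches from about 400 to 925 mm from the base axis. Payload 4.1 kg.
Tool frame: the origin (TCP) lies between the finger pads; the fingertips stand 17 mm ahead of it and the grasp point (between the pads) lies 2 mm behind it (ctrl.tips_ahead is the z of the fingertips in the tool frame, in mm); z points along the fingers, x is the direction in which the jaws open and shut, and the axes are right-handed (so a half turn about z gives the same grasp; the last joint's range is limited). The gripper opens to 85 mm and grips with 20 to 120 N. Pads are 22 mm wide; open, the fingers measure 114 mm over their backs; the gripper's body (76 mm by 85 mm) begins 54 mm behind the grasp point. The pads swing forward as they close: fully open they stand 13 mm farther back than shut.
Start: joints at [-1.303, 0.398, 0.045, 1.537, -0.019, 1.207, -0.051], TCP at [233.09, 606.803, 248.347] pointing down, gripper open.
Joint ranges: [-2.82, 2.82], [-0.49, 2.23], [-1.37, 1.46], [0, 2.46], [-1.36, 4.5], [0.23, 2], [-2.94, 2.94]. Speed limits (rad/s): [2.57, 2.57, 3.14, 3.14, 3.14, 3.14, 3.14].

## Interface

Orientations are given as [roll, pitch, yaw] about the fixed x, y, z axes, in that order (R = Rz(yaw) Ry(pitch) Rx(roll)).
In Python, from station import ctrl gives the robot as it stands. The module is installed in compiled form; this text tells all that it offers.
- The arm moves only by the tool arm_command, never from a script. Its argument "commands" is text: rows parted by semicolons, each of 7 numbers parted by spaces: the shift along the world's x, y, z in cm, then the turn, a rotation vector about the world's x, y, z in rad, then the opening, from 0 (shut) to 1 (fully open). A call has exactly 5 rows; each row shifts and turns the commanded pose from where the row before left it; what a row does not reach is not made up. A row lasts 1/10 s, in which the tool goes at most 50 mm and 8.59 degrees, less where a joint would pass 70% of its speed; a pose out of reach is approached as far as the arm can. A call with a gripper value outside its range is refused whole. The fingers move at their own pace and stop on an object; "newtons" is the grip in N (left out, the last holds). Time passes only in rows, so rows that do not move let the fingers close, or fill a call up. It gives the time, the measured TCP pose, the force and the opening at its end, in the units of the state.
- ctrl.observe(): the state, without advancing time (a new reading comes with each control period).
- ctrl.snapshot(name): name is "side" or "top"; returns the picture (400x640x3 uint8, blue, green, red); there is no depth.
- ctrl.camera_params(name): a dict with "intrinsics" (3x3 intrinsics, pixels), "world_from_camera" (4x4, takes a point from camera to world coordinates). Camera axes: x right, y up, looking along -z (the intrinsics and any distortion apply to the point x, -y, -z); pixel columns grow to the right and rows downward; lengths in mm; the calibration is good to about 2 mm. A picture is of the moment at which its call begins. camera_params takes no time and is no camera call.
- ctrl.close_job(): hands the job in, once; it reports no verdict.
Trained networks look in the newest picture that a camera, given by its name, has taken for a name from the list of things; names that differ only in an ending like _2 or _b are one class to them, and where a whole thing is asked for, a point or a joint stands for the part that bears it (a point fixed in the world has none). Each returns a list of dicts, best first, with "score" (0 to 1); they miss things now and then, are a little off and sometimes report something else, mostly with a low value. They report only what shows in the picture. A call takes as long as a camera call. They do not tell look-alikes from the thing itself.
- ctrl.spot_in(label, camera): "uv" ([column, row] in pixels, amid what is visible of it).
- ctrl.trace(label, camera): "mask" (400x640 bool, what is visible of it) and "uv" ([column, row] in pixels, amid what is visible of it).
- ctrl.pinpoint(label, camera): "uv" ([column, row] in pixels: a listed point, or the origin of a listed thing).
The state is a dict: "t": time; "joint_pos": joint angles; "joint_velocities": joint speeds; "joint_efforts": joint torques, N m; "ee_pos": TCP position; "eef_rot": TCP orientation; "wrist_force": force on the tool from outside, world axes, zero at the start; "torque": the same for the moment, N m; "finger_gap": finger opening in mm.
Only numpy, scipy, OpenCV 4.12 (cv2) and the standard library are available. Lean on these libraries where they do the work, as an engineer would, in place of code of your own. Each camera call takes 0.05 s, during which the arm holds its last target. There are 200 camera calls.

## Task

Turn the two-coloured chopping board over so that its white side is up: push it against the steel-faced foot of the wall until it rides up and stands leaning there, then tip it back towards you so it lies flat, white side up, in front of the wall. Then stand the egg cup upright near the middle of the board and let go, leaving the other things on the ledge where they are.

Things in the scene. Friction and masses are not known exactly. Their poses are not given: they have to be found in the camera images.
- board: Plastic chopping board, 150 mm (its x) by 110 mm (its y) by 20 mm (its z), about 0.3 kg; origin at its very centre; +z face green, -z face white. Starts flat, green up, x axis within 0.12 rad of the wall's x axis, +x edge 8 to 50 mm short of the wall's foot. Friction about 0.6 on the ledge, 0.15 on the steel. Its rear edge can ride up on the fingertips; if so, draw back and push once more.
- upstand: Fixed low wall foot with slippery steel face, 340 mm long (its y), plank shelf above. Origin on the middle of its foot line at ledge height; x points level into the wall (the way to push), z up. In x, z (mm) the face rises from 0,0 to 12,12, 23,30, 31,50 and 38,85; its flat top lies at z = 85 from x = 38 to 78, free space above. Two 22 mm posts at x = 66, y = +/-155 carry the shelf.
- wall_lip (a point): Middle of the top front edge of the steel face (wall x = 38, z = 85 mm), axes as the wall. Pushed up to the foot, the board leans on this edge at about 66 degrees, green side to the front; it stays if steeper than about 58; its upper edge is then near wall x = 60, z = 137, clear of the wall behind. Drawn from behind at its upper edge to wall -x past upright, it falls over by itself, white up.
- shelf_edge (a point): Middle of the lower front edge of the plank shelf (wall x = 60, z = 255 mm), axes as the wall. The shelf runs back to x = 175 and over y = +/-185. To reach behind the leaning board's top beneath it, the gripper must lean back some 25 to 45 degrees, fingers pointing forward (wall +x) and down.
- egg_cup: White ceramic egg cup, 70 mm tall, rim 56 mm and foot 50 mm in diameter, waist 24 mm; 0.11 kg; origin under the centre of its foot, z up. The bowl's straight grip band (54 mm) runs from 34 to 70 mm above the origin.
- shaker: Bystander: clear plastic spice shaker with orange filling and red lid, 56 mm in diameter, 110 mm tall; origin under its centre.
- salt_jar: Bystander: glass jar with aluminium cap, 64 mm in diameter, 85 mm tall; origin under its centre.
- strainer: Bystander: aluminium tea strainer, bowl 76 mm across and 30 mm high with a handle out to 155 mm along its x; origin under the bowl's centre.
- mug: Bystander: blue mug, 82 mm across, 92 mm tall, handle to its +y; origin under its centre.
Things that resemble listed ones, but are neither listed nor needed, are in the scene too. Leave any purple or red look-alike of the egg_cup alone. There is more than one size of the board; the job needs the middle-sized.

How it is judged:
By the outcome, as a careful person would: the job done as asked, in the order asked, and still so for the second after the job is handed in, with the robot touching nothing.
It also fails if it takes over 61 s, if anything falls off the work surface, if the arm or the gripper's body presses on something with over 40 N, if the wrist force passes 120 N, or if a joint passes its speed limit or range.

## Working session

There is one attempt and no reset: what is moved stays moved. The work goes in short steps, Python scripts to look and compute and a tool call to move; the robot and the scene stay as the last step left them, time stands still between calls to the robot, and variables do not carry over. Pictures are saved under pics/ and viewed, about 8 in all and at most 12, crops included, and the job is handed in when it is done.

Besides the shell and the picture viewer there is one more tool, called after "Emit:" in YAML: its name, and indented under it one key for each argument. arm_command: Moves the arm, as the interface text tells. Its arguments: {"type":"object","properties":{"commands":{"type":"string"},"newtons":{"type":"number"}},"required":["commands"]}

```bash
mkdir -p pics; cat > h.py <<'E'
import numpy as np, cv2
from station import ctrl
def snap(n,f):
    im=np.array(ctrl.snapshot(n)); cv2.imwrite(f'pics/{f}.png',im); return im
def ray(n,uv):
    p=ctrl.camera_params(n); K=np.array(p['intrinsics']); T=np.array(p['world_from_camera'])
    d=np.linalg.inv(K)@[uv[0],uv[1],1]; d=T[:3,:3]@[d[0],-d[1],-d[2]]
    return T[:3,3],d
def atz(n,uv,z):
    o,d=ray(n,uv); return o+d*(z-o[2])/d[2]
def tri(u1,u2,a='side',b='top'):
    o1,d1=ray(a,u1);o2,d2=ray(b,u2)
    s=np.linalg.lstsq(np.c_[d1,-d2],o2-o1,rcond=None)[0]
    p,q=o1+s[0]*d1,o2+s[1]*d2; return (p+q)/2,np.linalg.norm(p-q)
def proj(n,P):
    p=ctrl.camera_params(n); K=np.array(p['intrinsics']); T=np.linalg.inv(np.array(p['world_from_camera']))
    c=T[:3,:3]@np.array(P,float)+T[:3,3]; q=K@[c[0],-c[1],-c[2]]; return q[:2]/q[2]
E
python3 - <<'E'
from h import *
np.set_printoptions(precision=1,suppress=True)
for n in('side','top'):
    snap(n,n+'0'); p=ctrl.camera_params(n);print(n,p.keys(),np.array(p['intrinsics']),np.array(p['world_from_camera']))
    for l in('board','egg_cup','upstand','wall_lip','shelf_edge','shaker','salt_jar','strainer','mug'):
        r=ctrl.pinpoint(l,n); print(l,[(round(float(x['score']),2),np.round(x['uv']),atz(n,x['uv'],{'board':10,'wall_lip':85,'shelf_edge':255}.get(l,0))) for x in r])
print(ctrl.observe())
E
```

```text
side dict_keys(['intrinsics', 'world_from_camera']) [[364.    0.  317.7]
 [  0.  364.  195.9]
 [  0.    0.    1. ]] [[   0.8    0.3   -0.5  -54.6]
 [  -0.6    0.4   -0.7 -640.7]
 [  -0.     0.9    0.5  683.4]
 [   0.     0.     0.     1. ]]
board [(0.85, array([388., 260.]), array([ 585.7, -114.1,   10. ])), (0.74, array([314., 290.]), array([349. , -75.9,  10. ])), (0.7, array([340., 370.]), array([ 255.5, -289.2,   10. ]))]
egg_cup [(0.81, array([271., 221.]), array([437.3, 283.4,   0. ])), (0.63, array([313., 247.]), array([461.8,  77.5,   0. ])), (0.59, array([294., 231.]), array([465.8, 185.3,   0. ]))]
upstand [(0.74, array([416., 282.]), array([ 585.4, -214.8,    0. ]))]
wall_lip []
shelf_edge [(0.96, array([455., 208.]), array([ 598.4, -275.4,  255. ]))]
shaker [(0.89, array([324., 216.]), array([594.3, 191.5,   0. ]))]
salt_jar []
strainer []
mug [(0.67, array([255., 208.]), array([434.6, 392.7,   0. ]))]
top dict_keys(['intrinsics', 'world_from_camera']) [[489.4   0.  321. ]
 [  0.  489.4 207.2]
 [  0.    0.    1. ]] [[   0.     1.    -0.2  289.7]
 [  -1.    -0.    -0.    5
[... 807 characters left out ...]
178.]), array([615.3, 202.8,   0. ]))]
salt_jar [(0.91, array([225., 203.]), array([538.5, 361.6,   0. ]))]
strainer [(0.89, array([216., 155.]), array([687.6, 394.6,   0. ]))]
mug [(0.86, array([206., 238.]), array([437.1, 413.2,   0. ])), (0.49, array([219., 157.]), array([679.5, 385.5,   0. ]))]
{'t': 1.0, 'joint_pos': array([-1.3,  0.4,  0. ,  1.5, -0. ,  1.2, -0.1]), 'joint_velocities': array([ 0.,  0.,  0., -0., -0., -0.,  0.]), 'joint_efforts': array([ -0. , -47.5,   1.4, -25.5,   0. ,   0. ,   0. ]), 'ee_pos': array([233.1, 606.8, 248.4]), 'eef_rot': array([-3.1, -0. ,  1.2]), 'wrist_force': array([ 0.3,  0.3, -0.2]), 'torque': array([ 0.,  0., -0.]), 'finger_gap': 84.98500502700475}
```

View pics/side0.png

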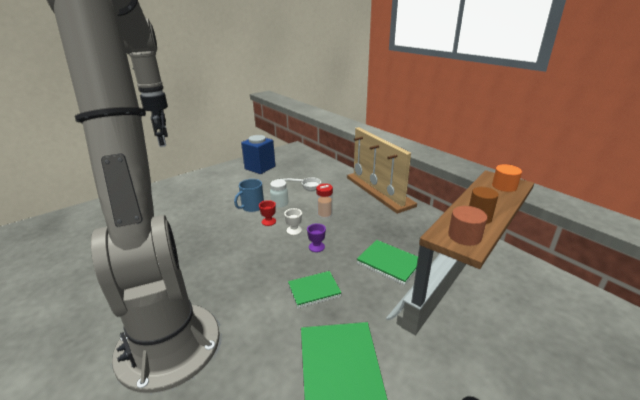

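View pics/top0.png

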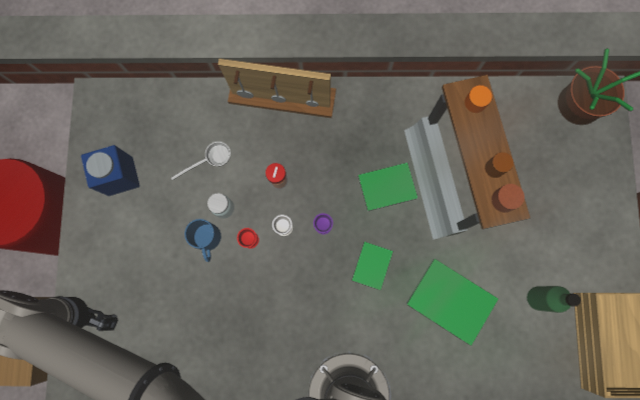

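Three boards in the top view: small (374,265), middle-sized (386,188), which lies just short of the steel foot, and large (452,300). The middle one fits. Of the egg cups, red (248,238), white (283,226) and purple (323,223), the white one is meant. I'll check both in one crop.

```bash
python3 - <<'E'
from h import *
np.set_printoptions(precision=1,suppress=True)
im=cv2.imread('pics/top0.png'); s=cv2.imread('pics/side0.png')
cv2.imwrite('pics/crop1.png',cv2.resize(im[110:250,340:480],None,fx=4,fy=4,interpolation=cv2.INTER_CUBIC))
a=cv2.resize(s[195:335,350:490],(400,400),interpolation=cv2.INTER_CUBIC);b=cv2.resize(s[180:260,255:335],(400,400),interpolation=cv2.INTER_CUBIC)
cv2.imwrite('pics/crop2.png',np.hstack([a,b]))
for n in('top','side'):
  I=im if n=='top' else s
  hsv=cv2.cvtColor(I,cv2.COLOR_BGR2HSV); g=cv2.inRange(hsv,(45,100,60),(80,255,255))
  k,lab,st,c=cv2.connectedComponentsWithStats(g)
  for i in range(1,k):
    if st[i,4]>200:
      r=cv2.minAreaRect(np.argwhere(lab==i)[:,::-1].astype(np.float32))
      pts=np.argwhere(lab==i)[:,::-1].astype(np.float32)
      W=np.array([atz(n,p,20)[:2] for p in pts],np.float32); r=cv2.minAreaRect(W)
      print(n,c[i],r,cv2.boxPoints(r).tolist())
E
```

```text
top [606.3  85.3] ((914.6371459960938, -787.217529296875), (188.35006713867188, 193.311767578125), 88.19646453857422) [[815.0652465820312, -878.3038940429688], [1008.2811889648438, -884.3878784179688], [1014.2090454101562, -696.1311645507812], [820.9931030273438, -690.0471801757812]]
top [387.3 186.2] ((586.0, -117.04498291015625), (109.50096130371094, 149.47433471679688), 14.249394416809082) [[514.5379638671875, -58.08366394042969], [551.330078125, -202.95921325683594], [657.4620361328125, -176.0063018798828], [620.669921875, -31.130752563476562]]Traceback (most recent call last):
  File "<stdin>", line 15, in <module>
  File "h.py", line 10, in atz
    o,d=ray(n,uv); return o+d*(z-o[2])/d[2]
        ~~~^^^^^^
  File "h.py", line 6, in ray
    p=ctrl.camera_params(n); K=np.array(p['intrinsics']); T=np.array(p['world_from_camera'])
ValueError: time passes only in moves, steps and waits
```

View pics/crop1.png

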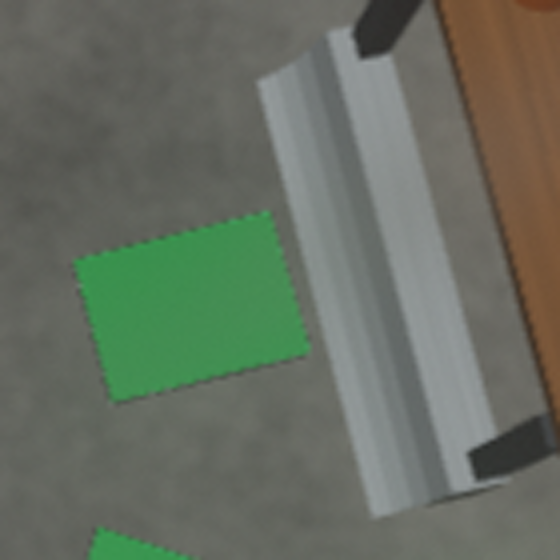

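View pics/crop2.png

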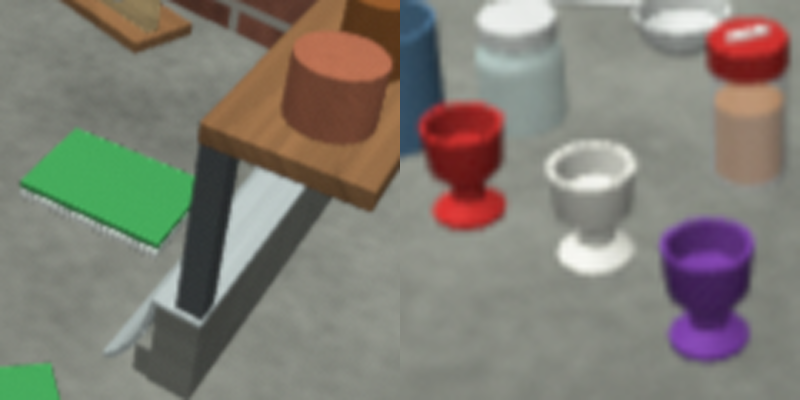

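The crop shows the 150x110 green board square to the steel foot (foot line from about (404,130) to (434,239) in the top view). The white cup stands upright between the red and purple ones. Now the wall frame.

```bash
cat > cal.py <<'E'
from station import ctrl
import pickle
pickle.dump({n:ctrl.camera_params(n) for n in('side','top')},open('cam.pkl','wb'))
E
python3 cal.py; sed -i "s/ctrl.camera_params(n)/CAM[n]/; 2a import pickle; CAM=pickle.load(open('cam.pkl','rb'))" h.py
python3 - <<'E'
from h import *
np.set_printoptions(precision=1,suppress=True)
a=atz('top',(404.3,130),0);b=atz('top',(433.7,239.3),0)
print(a,b,np.linalg.norm(a-b)); d=(a-b)/np.linalg.norm(a-b); m=(a+b)/2
yaw=np.arctan2(-d[0],d[1]); print('wall',m,yaw,np.degrees(yaw))
X=np.array([np.cos(yaw),np.sin(yaw),0]);Y=np.array([-X[1],X[0],0])
W=lambda x,y,z:m+x*X+y*Y+[0,0,z]
im=cv2.imread('pics/top0.png');s=cv2.imread('pics/side0.png')
for q in [(0,170,0),(0,-170,0),(38,170,85),(38,-170,85),(78,170,85),(78,-170,85),(60,185,255),(60,-185,255),(175,185,255),(175,-185,255)]:
  for I,n in((im,'top'),(s,'side')):
    cv2.circle(I,tuple(int(round(v*8)) for v in proj(n,W(*q))),16,(0,0,255),-1,shift=3)
cv2.imwrite('pics/ov.png',np.hstack([cv2.resize(im[60:260,340:540],(400,400)),cv2.resize(s[150:350,360:560],(400,400))]))
c=np.array([586,-117,0]); print('board in wall',X@(c-m),Y@(c-m))
t,e=tri((294,231),(283,226));print('cup',t,e, ctrl.observe()['eef_rot'],ctrl.observe()['t'])
def circ(I,n,zz):
  pass
E
```

```text
[ 763.2 -174.4    0. ] [ 432.  -251.1    0. ] 339.99697949432505
wall [ 597.6 -212.8    0. ] -1.3432737282107978 -76.96391535728195
board in wall -95.89556683882535 10.316234098145106
cup [470.  189.8  -4.8] 3.7098107151062543 [-3.1 -0.   1.2] 1.0
```

View pics/ov.png

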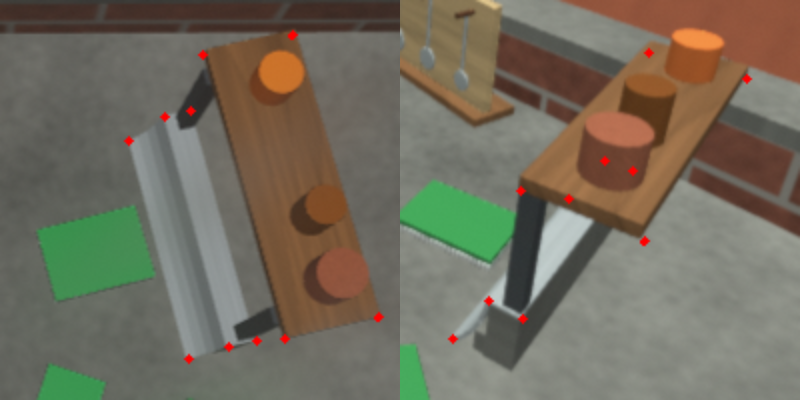

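Wall model fits both pictures. Board: wall x = -96, y = 10, its yaw about +1 deg. Moving to behind the board.

Emit:
arm_command:
  commands: "2.2 -4.1 0 0 0 -0.065 0.5;2.2 -4.1 0 0 0 -0.065 0.5;2.2 -4.1 0 0 0 -0.065 0.5;2.2 -4.1 0 0 0 -0.065 0.5;2.2 -4.1 0 0 0 -0.065 0.5"
  newtons: 60

```text
t: 1.5
ee_pos: [343.8, 400.1, 248.6]
eef_rot: [-3.141, -0.001, 0.877]
wrist_force: [0.8, 0.8, -0.3]
finger_gap: 42.4
```

Emit:
arm_command:
  commands: "2.2 -4.1 0 0 0 -0.065 0.5;2.2 -4.1 0 0 0 -0.065 0.5;2.2 -4.1 0 0 0 -0.065 0.5;2.2 -4.1 0 0 0 -0.065 0.5;2.2 -4.1 0 0 0 -0.065 0.5"

```text
t: 2.0
ee_pos: [453.8, 195.1, 248.8]
eef_rot: [-3.141, -0.001, 0.552]
wrist_force: [0.4, 0.8, -0.2]
finger_gap: 42.6
```

Emit:
arm_command:
  commands: "2.2 -4.1 0 0 0 -0.065 0.5;2.2 -4.1 0 0 0 -0.065 0.5;2.2 -4.1 0 0 0 -0.065 0.5;2.2 -4.1 0 0 0 -0.065 0.5;2.2 -4.1 0 0 0 -0.065 0.5"

```text
t: 2.5
ee_pos: [563.8, -9.7, 248.7]
eef_rot: [-3.141, -0.001, 0.227]
wrist_force: [0.7, 0.6, 0.3]
finger_gap: 42.8
```

```bash
python3 -c "
from station import ctrl
o=ctrl.observe();print(o['t'],o['ee_pos'],o['eef_rot'],o['joint_pos'],o['finger_gap'],ctrl.tips_ahead)"
```

```text
2.5 [563.83093517  -9.73009044 248.69876148] [-3.14128330e+00 -1.05234528e-03  2.26881810e-01] [-0.53514418  0.28095056  0.58367499  1.75847802 -0.16872789  1.15120341
  0.32630871] 42.793377801952325 17.0
```

Emit:
arm_command:
  commands: "0 0 -4.6 0 0 0 0.5;0 0 -4.6 0 0 0 0.5;0 0 -4.6 0 0 0 0.5;0 0 -4.6 0 0 0 0.5;0 0 -4 0 0 0 0.5"

```text
t: 3.0
ee_pos: [562.6, -7.9, 22.3]
eef_rot: [-3.141, 0.001, 0.229]
wrist_force: [0.6, 0.1, 0.4]
finger_gap: 43.0
```

Emit:
arm_command:
  commands: "0 0 -0.2 0 0 0 0.5;0 0 -0.1 0 0 0 0.5;0 0 0 0 0 0 0.5;0 0 -0.1 0 0 0 0.5;0 0 0 0 0 0 0.5"

```text
t: 3.5
ee_pos: [564.4, -8.0, 22.1]
eef_rot: [3.141, -0.003, 0.229]
wrist_force: [-0.7, 0.6, 0.3]
finger_gap: 42.8
```

```bash
python3 - <<'E'
from h import *
s=snap('side','s1'); cv2.imwrite('pics/s1c.png',cv2.resize(s[170:310,300:440],(560,560),interpolation=cv2.INTER_CUBIC))
E
```

```text
(no output)
```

View pics/s1c.png

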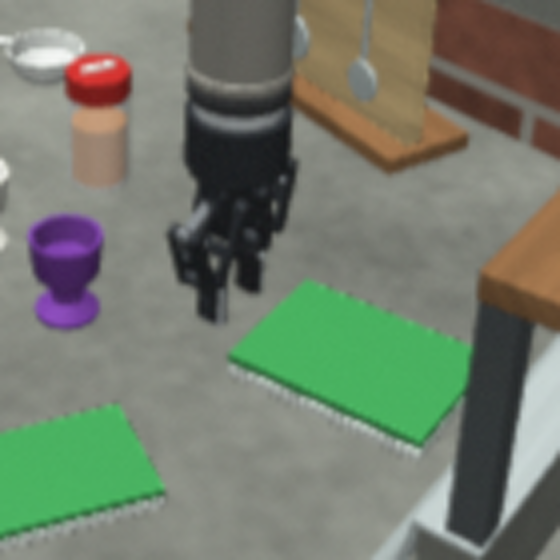

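Fingers are just behind the rear edge of the board (crop about (240,330)), clear of the purple cup. Lower a little, then push.

Emit:
arm_command:
  commands: "0 0 -0.1 0 0 0 0.5;0 0 -0.1 0 0 0 0.5;0 0 -0.1 0 0 0 0.5;0 0 0 0 0 0 0.5;0 0 0 0 0 0 0.5"

```text
t: 4.05
ee_pos: [563.0, -8.2, 17.2]
eef_rot: [3.142, 0.0, 0.229]
wrist_force: [0.2, 0.3, 0.7]
finger_gap: 42.8
```

Emit:
arm_command:
  commands: "0.2 -0.8 0 0 0 0 0.5;0.2 -0.8 0 0 0 0 0.5;0.2 -0.8 0 0 0 0 0.5;0.2 -0.8 0 0 0 0 0.5;0.2 -0.8 0 0 0 0 0.5"

```text
t: 4.55
ee_pos: [573.2, -48.1, 17.4]
eef_rot: [-3.14, 0.0, 0.229]
wrist_force: [-1.2, 3.4, 2.3]
finger_gap: 42.4
```

Emit:
arm_command:
  commands: "0 0 -0.1 0 0 0 0.5;0 0 -0.1 0 0 0 0.5;0 0 0 0 0 0 0.5;0.2 -0.8 0 0 0 0 0.5;0.2 -0.8 0 0 0 0 0.5"

```text
t: 5.05
ee_pos: [576.7, -60.3, 15.3]
eef_rot: [-3.136, 0.001, 0.232]
wrist_force: [-0.9, 7.2, 3.8]
finger_gap: 42.9
```

Emit:
arm_command:
  commands: "0.2 -0.8 0 0 0 0 0.5;0.2 -0.8 0 0 0 0 0.5;0.2 -0.8 0 0 0 0 0.5;0.2 -0.8 0 0 0 0 0.5;0.2 -0.8 0 0 0 0 0.5"

```text
t: 5.55
ee_pos: [586.2, -92.3, 15.2]
eef_rot: [-3.124, 0.002, 0.236]
wrist_force: [-4.6, 17.0, 9.9]
finger_gap: 42.7
```

```bash
python3 - <<'E'
from h import *
s=snap('side','s2'); cv2.imwrite('pics/s2c.png',cv2.resize(s[170:310,330:470],(560,560),interpolation=cv2.INTER_CUBIC))
E
```

```text
(no output)
```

View pics/s2c.png

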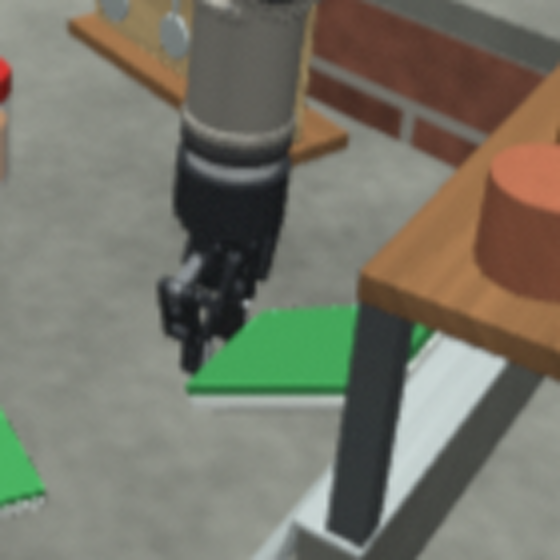

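The board is riding up: front edge lifted on the steel, rear edge on the ledge against the tips (crop (195,385)). Continue.

Emit:
arm_command:
  commands: "0.15 -0.8 0 0 0 0 0.5;0.15 -0.8 0 0 0 0 0.5;0.15 -0.8 0 0 0 0 0.5;0.15 -0.8 0 0 0 0 0.5;0.15 -0.8 0 0 0 0 0.5"

```text
t: 6.1
ee_pos: [594.5, -143.6, 15.3]
eef_rot: [-3.14, 0.0, 0.229]
wrist_force: [-1.3, 5.7, 3.7]
finger_gap: 42.7
```

Emit:
arm_command:
  commands: "0.15 -0.8 0 0 0 0 0.5;0.15 -0.8 0 0 0 0 0.5;0.15 -0.8 0 0 0 0 0.5;0 0 0 0 0 0 0.5;0 0 0 0 0 0 0.5"

```text
t: 6.6
ee_pos: [599.0, -169.9, 15.3]
eef_rot: [3.139, -0.0, 0.228]
wrist_force: [0.6, -0.0, 0.4]
finger_gap: 42.5
```

```bash
python3 - <<'E'
from h import *
s=snap('side','s3'); t=snap('top','t3'); cv2.imwrite('pics/s3c.png',np.hstack([cv2.resize(s[150:290,340:480],(400,400),interpolation=cv2.INTER_CUBIC),cv2.resize(t[110:250,360:500],(400,400),interpolation=cv2.INTER_CUBIC)]))
E
```

```text
(no output)
```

View pics/s3c.png

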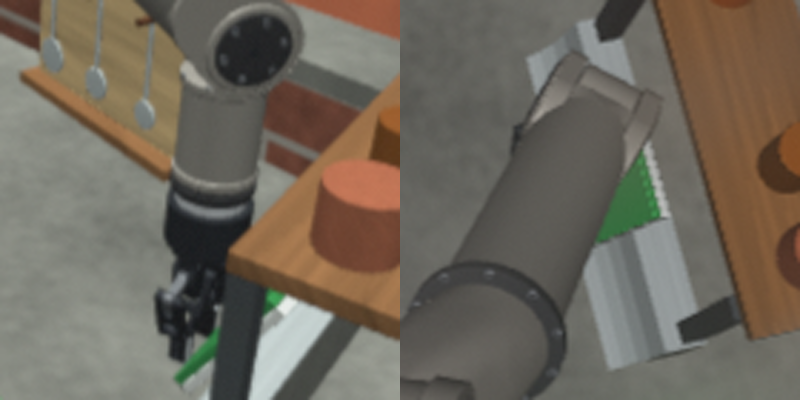

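The board leans steeply on the lip (top crop: upper edge near (655,190)). Push the last centimetre gently.

Emit:
arm_command:
  commands: "0.1 -0.3 0 0 0 0 0.5;0.1 -0.3 0 0 0 0 0.5;0.1 -0.3 0 0 0 0 0.5;0 -0.2 0 0 0 0 0.5;0 0 0 0 0 0 0.5"

```text
t: 7.2
ee_pos: [602.0, -176.9, 15.3]
eef_rot: [-3.138, 0.0, 0.23]
wrist_force: [-1.0, 5.5, 3.5]
finger_gap: 42.5
```

Emit:
arm_command:
  commands: "0.1 -0.3 0 0 0 0 0.5;0.1 -0.2 0 0 0 0 0.5;0 0 0 0 0 0 0.5;0 0 0 0 0 0 0.5;0 0 0 0 0 0 0.5"

```text
t: 7.7
ee_pos: [603.0, -179.5, 15.3]
eef_rot: [-3.134, 0.002, 0.231]
wrist_force: [-4.9, 9.8, 8.2]
finger_gap: 42.8
```

Seated (force rising, no travel). Retreat, rise, and lean the tool back.

Emit:
arm_command:
  commands: "-0.5 2 0 0 0 0 0.5;-1 4 0 0 0 0 0.5;-1 4 2 0 0 0 0.5;-0.2 1 4.5 0 0 0 0.5;0 0 4.5 0 0 0 0.5"

```text
t: 8.2
ee_pos: [575.9, -71.2, 125.3]
eef_rot: [-3.141, 0.003, 0.234]
wrist_force: [0.8, -1.0, 0.1]
finger_gap: 42.8
```

Emit:
arm_command:
  commands: "0 0 4.5 -0.13 -0.03 0 0.5;0 0 4 -0.13 -0.03 0 0.5;0 0 2 -0.13 -0.03 0 0.5;0 0 0 -0.13 -0.03 0 0.5;0 0 0 -0.13 -0.03 0 0.5"

```text
t: 8.7
ee_pos: [578.3, -73.8, 232.2]
eef_rot: [2.471, -0.004, 0.23]
wrist_force: [-0.2, 0.7, -2.0]
finger_gap: 42.7
```

```bash
cat >> h.py <<'E'
from scipy.spatial.transform import Rotation as Ro
M=np.array([597.6,-212.8,0]);X=np.array([.2255,-.9742,0]);Y=np.array([.9742,.2255,0])
def W(x,y,z): return M+x*X+y*Y+np.array([0,0,z])
def toW(p): d=np.array(p)-M; return np.array([d@X,d@Y,d[2]])
def st():
    o=ctrl.observe(); R=Ro.from_euler('xyz',o['eef_rot']).as_matrix()
    print('t',o['t'],'wall',toW(o['ee_pos']).round(1),'ee',o['ee_pos'].round(1)); 
    for k in (0,2): print('xz'[k//2],'axis in wall',[round(float(R[:,k]@v),3) for v in (X,Y,[0,0,1])])
    print('q',o['joint_pos'].round(2),'F',o['wrist_force'].round(1),o['finger_gap'])
E
python3 - <<'E'
from h import *
s=snap('side','s4'); t=snap('top','t4'); st()
for I in(s,t):
  for c,th in((( -20,0),66),):
    pass
for q in [(0,10,0),(61,65,137),(61,-45,137),(43,65,145),(43,-45,145),(-18,65,8),(-18,-45,8)]:
  for I,n in((s,'side'),(t,'top')): cv2.circle(I,tuple(int(round(v*8)) for v in proj(n,W(*q))),6,(0,0,255),-1,shift=3)
cv2.imwrite('pics/s4c.png',np.hstack([cv2.resize(s[170:310,360:500],(400,400),interpolation=cv2.INTER_CUBIC),cv2.resize(t[110:250,360:500],(400,400),interpolation=cv2.INTER_CUBIC)]))
E
```

```text
t 8.8 wall [-144.9   12.2  227.8] ee [576.8 -68.9 227.8]
x axis in wall [-0.011, 1.0, -0.006]
z axis in wall [0.619, 0.002, -0.785]
q [-0.96  0.41  0.83  1.9   0.45  0.96 -0.2 ] F [-0.2  1.   0.3] 43.165991537842835
```

View pics/s4c.png

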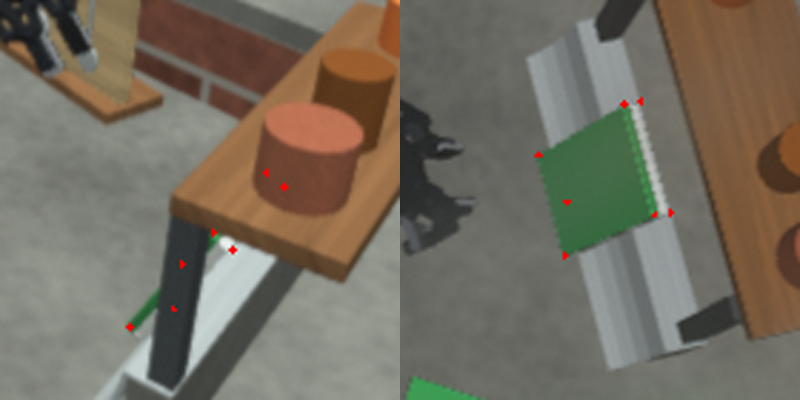

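Board stands leaning exactly where predicted (dots match, within ~4 mm). Now go in over its top edge.

Emit:
arm_command:
  commands: "0.8 -3.5 -0.7 0 0 0 0.5;0.8 -3.5 -0.7 0 0 0 0.5;0.8 -3.5 -0.8 0 0 0 0.5;0.8 -3.5 -0.8 0 0 0 0.5;0.8 -3.5 -0.8 0 0 0 0.5"

```text
t: 9.3
ee_pos: [616.7, -253.1, 192.9]
eef_rot: [2.475, 0.0, 0.226]
wrist_force: [-0.3, -0.1, 0.5]
finger_gap: 42.5
```

Emit:
arm_command:
  commands: "0 0 0 0 0 0 0.5;0 0 0 0 0 0 0.5;0 0 0 0 0 0 0.5;0 0 0 0 0 0 0.5;0 0 0 0 0 0 0.5"

```text
t: 9.8
ee_pos: [617.7, -247.8, 192.4]
eef_rot: [2.475, 0.001, 0.231]
wrist_force: [-0.6, 0.5, -0.3]
finger_gap: 42.7
```

```bash
python3 -c "
from h import *
st()"
```

```text
t 9.8 wall [ 38.6  11.7 192.4] ee [ 617.7 -247.8  192.4]
x axis in wall [-0.003, 1.0, -0.001]
z axis in wall [0.618, 0.001, -0.786]
q [-0.58  0.52  0.8   1.86  0.41  0.7   0.05] F [-0.6  0.5 -0.3] 42.74931322701178
```

Emit:
arm_command:
  commands: "0.2 -0.7 -0.9 0 0 0 0.5;0.2 -0.7 -0.9 0 0 0 0.5;0.2 -0.7 -1 0 0 0 0.5;0.1 -0.7 -1 0 0 0 0.5;0.1 -0.7 -1 0 0 0 0.5"

```text
t: 10.3
ee_pos: [624.7, -285.1, 143.1]
eef_rot: [2.475, 0.002, 0.228]
wrist_force: [0.2, -0.7, 0.4]
finger_gap: 42.6
```

```bash
python3 - <<'E'
from h import *
s=snap('side','s5'); t=snap('top','t5'); st()
cv2.imwrite('pics/s5c.png',np.hstack([cv2.resize(s[170:290,370:490],(400,400),interpolation=cv2.INTER_CUBIC),cv2.resize(t[110:250,360:500],(400,400),interpolation=cv2.INTER_CUBIC)]))
E
```

```text
t 10.4 wall [ 76.9   8.6 142.5] ee [ 623.4 -285.8  142.5]
x axis in wall [0.001, 1.0, -0.005]
z axis in wall [0.619, -0.005, -0.786]
q [-0.48  0.61  0.77  1.87  0.39  0.59  0.06] F [-0.5  0.5 -0.7] 42.76175126007461
```

View pics/s5c.png

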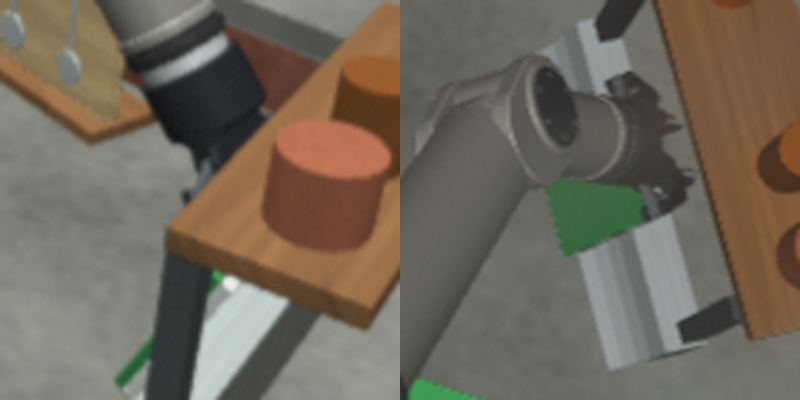

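Fingers are past the upper edge, clear of the shelf. Draw back toward the robot.

Emit:
arm_command:
  commands: "-0.2 0.8 0.1 0 0 0 0.5;-0.2 0.8 0.1 0 0 0 0.5;-0.2 0.8 0.1 0 0 0 0.5;-0.2 0.8 0.1 0 0 0 0.5;-0.2 0.8 0.1 0 0 0 0.5"

```text
t: 10.9
ee_pos: [616.3, -246.3, 153.7]
eef_rot: [2.469, -0.002, 0.228]
wrist_force: [0.2, -1.4, 4.7]
finger_gap: 42.7
```

Emit:
arm_command:
  commands: "-0.2 0.8 0.1 0 0 0 0.5;-0.2 0.8 0.1 0 0 0 0.5;-0.2 0.8 0 0 0 0 0.5;-0.2 0.8 0 0 0 0 0.5;-0.2 0.8 0 0 0 0 0.5"

```text
t: 11.4
ee_pos: [604.8, -203.1, 151.0]
eef_rot: [2.475, 0.002, 0.229]
wrist_force: [0.4, -0.2, -0.7]
finger_gap: 42.8
```

```bash
python3 - <<'E'
from h import *
s=snap('side','s6'); t=snap('top','t6'); st()
for n,I in(('side',s),('top',t)):
  hsv=cv2.cvtColor(I,cv2.COLOR_BGR2HSV); g=cv2.inRange(hsv,(45,100,40),(80,255,255))
  k,lab,stt,c=cv2.connectedComponentsWithStats(g)
  print(n,[(c[i].round(),stt[i].tolist()) for i in range(1,k) if stt[i,4]>40])
E
```

```text
t 11.5 wall [ -8.5   9.9 150.8] ee [ 605.3 -202.3  150.8]
x axis in wall [-0.004, 1.0, -0.002]
z axis in wall [0.618, 0.001, -0.786]
q [-0.67  0.57  0.81  1.93  0.4   0.66 -0.06] F [0.9 0.5 0.6] 42.777032976991634
side [(array([393., 254.]), [383, 222, 22, 63, 123]), (array([314., 288.]), [289, 271, 52, 34, 1108]), (array([340., 363.]), [301, 322, 86, 78, 5625])]
top [(array([606.,  85.]), [576, 49, 64, 62, 664]), (array([385., 189.]), [382, 179, 7, 22, 45]), (array([372., 265.]), [352, 242, 41, 48, 1226]), (array([452., 302.]), [408, 260, 90, 85, 4061])]
```

Emit:
arm_command:
  commands: "-0.2 0.8 0 0 0 0 0.5;-0.2 0.8 0 0 0 0 0.5;-0.2 0.8 0 0 0 0 0.5;0 0 0 0 0 0 0.5;0 0 0 0 0 0 0.5"

```text
t: 12.0
ee_pos: [599.2, -179.9, 151.4]
eef_rot: [2.474, 0.001, 0.229]
wrist_force: [-0.3, -0.3, 0.2]
finger_gap: 42.5
```

```bash
python3 - <<'E'
from h import *
s=snap('side','s7'); t=snap('top','t7'); st()
cv2.imwrite('pics/s7c.png',np.hstack([cv2.resize(s[170:310,330:470],(400,400),interpolation=cv2.INTER_CUBIC),cv2.resize(t[110:250,340:480],(400,400),interpolation=cv2.INTER_CUBIC)]))
E
```

```text
t 12.1 wall [-31.1   8.6 151.5] ee [ 599.  -180.6  151.5]
x axis in wall [-0.001, 1.0, -0.001]
z axis in wall [0.619, -0.001, -0.785]
q [-0.72  0.56  0.82  1.94  0.41  0.68 -0.09] F [-0.2  0.1  0.2] 42.78929019671855
```

View pics/s7c.png

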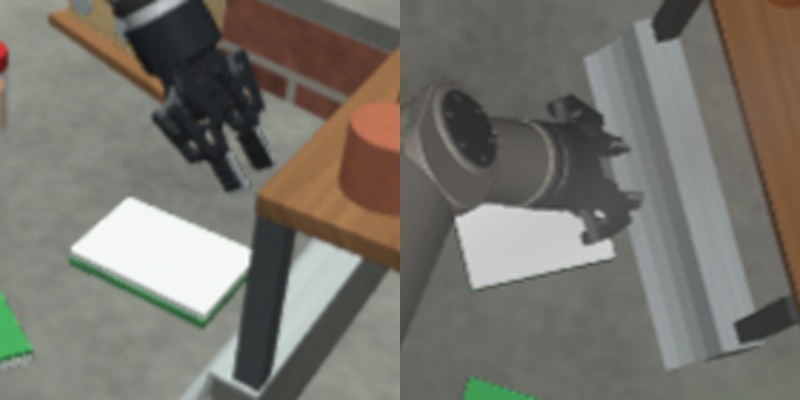

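The board lies flat, white side up, in front of the wall. Now lift and level the tool, and measure cup and board.

Emit:
arm_command:
  commands: "0 0 3 0 0 0 1;0 1 4 0.13 0.03 0 1;-1 3 1 0.13 0.03 0 1;-2 4 0 0.13 0.03 0 1;-2 4 0 0.13 0.03 0 1"

```text
t: 12.6
ee_pos: [549.1, -59.9, 233.2]
eef_rot: [3.013, -0.003, 0.227]
wrist_force: [0.3, 0.2, -1.2]
finger_gap: 85.4
```

Emit:
arm_command:
  commands: "-2 4 0 0.13 0.03 0 1;-1 4 0 0 0 0 1;-1 4 0 0 0 0 1;-1 3 0 0 0 0 1;0 0 0 0 0 0 1"

```text
t: 13.1
ee_pos: [497.7, 94.5, 231.1]
eef_rot: [-3.139, 0.001, 0.236]
wrist_force: [-0.2, 0.4, -0.3]
finger_gap: 85.7
```

```bash
cat > cup.py <<'E'
from h import *
np.set_printoptions(precision=1,suppress=True)
t=snap('top','t8'); s=snap('side','s8'); st()
for n in('top','side'):
  for r in ctrl.trace('egg_cup',n):
    m=r['mask']; I=t if n=='top' else s
    print(n,round(float(r['score']),2),r['uv'],'bgr',np.median(I[m],0),'pos z35',atz(n,r['uv'],35), cv2.minEnclosingCircle(np.array([atz(n,p,70 if n=='top' else 35)[:2] for p in np.argwhere(m)[:,::-1]],np.float32)))
hsv=cv2.cvtColor(t,cv2.COLOR_BGR2HSV); g=cv2.inRange(hsv,(0,0,170),(180,40,255))
g[:,:330]=0; g[:,440:]=0; g[:130]=0;g[250:]=0
k,lab,stt,c=cv2.connectedComponentsWithStats(g); i=1+np.argmax(stt[1:,4])
r=cv2.minAreaRect(np.array([atz('top',p,20)[:2] for p in np.argwhere(lab==i)[:,::-1]],np.float32)); print('board',r, cv2.boxPoints(r).tolist())
E
python3 cup.py
```

```text
t 13.2 wall [-316.8  -27.9  231.4] ee [499.   89.6 231.4]
x axis in wall [-0.002, 1.0, 0.0]
z axis in wall [0.001, 0.0, -1.0]
q [-0.7  0.2  0.5  1.9 -0.1  1.1  0.1] F [-0.1 -0.4 -0.3] 85.61633531856884
top 0.82 [246.2, 237.0] bgr [ 47.  50. 164.] pos z35 [434.9 289.9  35. ] ((427.1212463378906, 283.0718078613281), 30.269691467285156)
top 0.74 [279.5, 224.4] bgr [177. 179. 180.] pos z35 [471.2 195.2  35. ] ((464.0071105957031, 185.81024169921875), 30.132936477661133)
side 0.85 [314.2, 234.4] bgr [121.  51.  92.] pos z35 [475.7  89.   35. ] ((472.4273986816406, 77.00105285644531), 73.96697998046875)
side 0.68 [292.5, 221.3] bgr [163.  171.5 170. ] pos z35 [464.7 190.2  35. ] ((464.872802734375, 196.93487548828125), 71.17213439941406)
side 0.63 [269.2, 206.5] bgr [ 38.  40. 144.] pos z35 [453.8 317.1  35. ] ((430.57855224609375, 292.9189147949219), 86.29824829101562)
board ((582.6817626953125, -111.53949737548828), (108.23439025878906, 147.0594940185547), 12.911333084106445) [[513.5031127929688, -51.960906982421875], [546.3624877929688, -195.3022918701172], [651.8604125976562, -171.1180877685547], [619.0010375976562, -27.776702880859375]]
```

Emit:
arm_command:
  commands: "-0.8 2.5 0 0 0 0 1;-0.8 2.5 0 0 0 0 1;-0.8 2.5 -2 0 0 0 1;-0.8 2.3 -2 0 0 0 1;0 0 -1 0 0 0 1"

```text
t: 13.8
ee_pos: [465.7, 189.6, 179.7]
eef_rot: [-3.141, 0.002, 0.232]
wrist_force: [-0.3, 0.0, -0.5]
finger_gap: 85.6
```

```bash
python3 - <<'E'
from h import *
t=snap('top','t9');s=snap('side','s9');st()
c=[467,188]
for I,n in((t,'top'),(s,'side')):
  for z,r in((70,28),(0,25)):
    P=np.array([proj(n,[c[0]+r*np.cos(a),c[1]+r*np.sin(a),z]) for a in np.linspace(0,6.28,60)])
    x0=(235,180) if n=='top' else (245,180)
  J=cv2.imread('pics/top0.png') if n=='top' else cv2.imread('pics/side0.png')
  J=cv2.resize(J[x0[1]:x0[1]+80,x0[0]:x0[0]+80],(400,400),interpolation=cv2.INTER_CUBIC)
  for z,r,col in((70,28,(0,255,255)),(0,25,(255,0,0))):
    P=np.array([proj(n,[c[0]+r*np.cos(a),c[1]+r*np.sin(a),z]) for a in np.linspace(0,6.28,60)])
    cv2.polylines(J,[(((P-x0+.5)*5-.5)*8).round().astype(int)],True,col,1,shift=3)
  cv2.imwrite(f'pics/c9{n}.png',J)
cv2.imwrite('pics/c9.png',np.hstack([cv2.imread('pics/c9top.png'),cv2.imread('pics/c9side.png')]))
E
```

```text
t 13.9 wall [-418.   -37.6  180. ] ee [466.7 185.9 180. ]
x axis in wall [-0.0, 1.0, -0.003]
z axis in wall [0.002, -0.003, -1.0]
q [-0.85  0.22  0.44  1.97 -0.11  0.98 -0.13] F [0.5 0.  0.1] 85.30551952711214
```

View pics/c9.png

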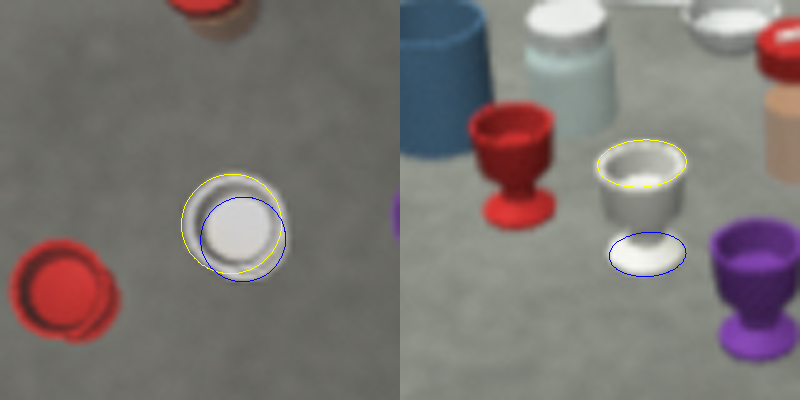

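The model circles fit the white cup to about 1.5 mm (rim centre (233,226) in the left crop). Descend and grip.

Emit:
arm_command:
  commands: "0 0 -3 0 0 0 1;0 0 -4 0 0 0 1;0 0 -3.5 0 0 0 1;0 0 -2 0 0 0 1;0 0 -0.7 0 0 0 1"

```text
t: 14.4
ee_pos: [467.3, 185.1, 48.1]
eef_rot: [3.139, 0.002, 0.226]
wrist_force: [0.0, -0.6, 1.1]
finger_gap: 85.5
```

Emit:
arm_command:
  commands: "0 0 0 0 0 0 1;0 0 0 0 0 0 0.4;0 0 0 0 0 0 0.4;0 0 0 0 0 0 0.4;0 0 0 0 0 0 0.4"
  newtons: 35

```text
t: 14.9
ee_pos: [468.2, 188.1, 50.9]
eef_rot: [-3.141, -0.002, 0.229]
wrist_force: [-0.8, -1.0, 6.5]
finger_gap: 53.1
```

Emit:
arm_command:
  commands: "0 0 0 0 0 0 0.4;0 0 0 0 0 0 0.4;0 0 0.5 0 0 0 0.4;0 0 1.5 0 0 0 0.4;0 0 3 0 0 0 0.4"

```text
t: 15.4
ee_pos: [465.3, 187.2, 98.6]
eef_rot: [3.14, 0.004, 0.229]
wrist_force: [0.4, 1.0, -2.4]
finger_gap: 53.2
```

Emit:
arm_command:
  commands: "0 0 4 0 0 0 0.4;0 0 4 0 0 0 0.4;0.8 -2 1 0 0 0 0.4;1.4 -3.5 0 0 0 0 0.4;1.6 -4.2 0 0 0 0 0.4"

```text
t: 15.9
ee_pos: [505.4, 91.7, 190.5]
eef_rot: [-3.14, -0.002, 0.234]
wrist_force: [0.5, 0.4, -1.7]
finger_gap: 53.2
```

Emit:
arm_command:
  commands: "1.6 -4.2 0 0 0 0 0.4;1.6 -4.2 0 0 0 0 0.4;1.6 -4.2 0 0 0 0 0.4;1.6 -4 0 0 0 0 0.4;1.2 -2.5 0 0 0 0 0.4"

```text
t: 16.4
ee_pos: [581.2, -104.3, 190.0]
eef_rot: [3.14, -0.001, 0.225]
wrist_force: [-0.2, -0.2, -0.7]
finger_gap: 53.1
```

Emit:
arm_command:
  commands: "0.4 -1.2 0 0 0 0 0.4;0 0 -1 0 0 0 0.4;0 0 -2 0 0 0 0.4;0 0 -2 0 0 0 0.4;0 0 0 0 0 0 0.4"

```text
t: 16.9
ee_pos: [582.1, -108.5, 135.9]
eef_rot: [-3.137, 0.007, 0.232]
wrist_force: [-0.5, 0.1, -1.2]
finger_gap: 53.2
```

```bash
python3 - <<'E'
from h import *
np.set_printoptions(precision=1,suppress=True)
t=snap('top','t10');s=snap('side','s10');st()
for r in ctrl.pinpoint('egg_cup','side'):
  e=ctrl.observe()['ee_pos']; print(r['score'],r['uv'],'expected',proj('side',e-[0,0,49]))
E
```

```text
t 17.0 wall [-102.9   10.5  139. ] ee [ 584.6 -110.2  139. ]
x axis in wall [-0.004, 1.0, -0.001]
z axis in wall [-0.001, -0.001, -1.0]
q [-0.3  0.5  0.6  1.8 -0.3  1.   0.6] F [ 0.3  0.5 -1.3] 53.24918367480951
0.92 [269.6, 218.3] expected [389.7 236.2]
0.74 [388.7, 237.5] expected [389.7 236.2]
0.74 [314.7, 247.0] expected [389.7 236.2]
```

Emit:
arm_command:
  commands: "0 0 -2 0 0 0 0.4;0 0 -2 0 0 0 0.4;0 0 -1.5 0 0 0 0.4;0 0 -0.5 0 0 0 0.4;0 0 0 0 0 0 0.4"

```text
t: 17.55
ee_pos: [585.0, -112.0, 79.2]
eef_rot: [-3.141, 0.0, 0.229]
wrist_force: [0.4, -0.2, -0.8]
finger_gap: 53.2
```

Emit:
arm_command:
  commands: "0 0 -0.2 0 0 0 0.4;0 0 -0.2 0 0 0 0.4;0 0 -0.1 0 0 0 0.4;0 0 0 0 0 0 0.4;0 0 0 0 0 0 0.4"

```text
t: 18.05
ee_pos: [585.3, -112.2, 74.6]
eef_rot: [3.141, -0.001, 0.229]
wrist_force: [-0.1, 0.9, -1.1]
finger_gap: 53.1
```

Emit:
arm_command:
  commands: "0 0 -0.1 0 0 0 0.4;0 0 -0.1 0 0 0 0.4;0 0 -0.1 0 0 0 0.4;0 0 0 0 0 0 0.4;0 0 0 0 0 0 0.4"

```text
t: 18.55
ee_pos: [585.0, -112.2, 71.3]
eef_rot: [-3.142, 0.0, 0.229]
wrist_force: [0.4, -0.6, -1.1]
finger_gap: 53.2
```

Emit:
arm_command:
  commands: "0 0 -0.1 0 0 0 0.4;0 0 0 0 0 0 0.4;0 0 -0.1 0 0 0 0.4;0 0 0 0 0 0 0.4;0 0 0 0 0 0 0.4"

```text
t: 19.05
ee_pos: [585.2, -112.3, 70.9]
eef_rot: [-3.141, -0.001, 0.229]
wrist_force: [-4.0, 0.7, 10.6]
finger_gap: 53.2
```

Contact. Ease off slightly, release, and lift straight up.

Emit:
arm_command:
  commands: "0 0 0.1 0 0 0 0.4;0 0 0 0 0 0 0.7;0 0 0 0 0 0 0.85;0 0 0 0 0 0 1;0 0 0 0 0 0 1"

```text
t: 19.55
ee_pos: [585.1, -112.2, 70.1]
eef_rot: [3.142, 0.0, 0.229]
wrist_force: [-1.3, 0.6, -0.1]
finger_gap: 85.7
```

Emit:
arm_command:
  commands: "0 0 0 0 0 0 1;0 0 1 0 0 0 1;0 0 3 0 0 0 1;0 0 4 0 0 0 1;0 0 4 0 0 0 1"

```text
t: 20.05
ee_pos: [584.7, -112.4, 192.1]
eef_rot: [3.141, 0.0, 0.229]
wrist_force: [1.3, -0.8, -0.9]
finger_gap: 85.2
```

Emit:
arm_command:
  commands: "0 0 4 0 0 0 1;-1 4 0 0 0 0 1;-2 4 0 0 0 0 1;-2 4 0 0 0 0 1;-2 4 0 0 0 0 1"

```text
t: 20.55
ee_pos: [514.3, 49.0, 231.2]
eef_rot: [-3.141, -0.001, 0.228]
wrist_force: [0.5, 0.6, 0.3]
finger_gap: 85.6
```

Emit:
arm_command:
  commands: "-1 4 0 0 0 0 1;-1 4 0 0 0 0 1;-1 4 0 0 0 0 1;0 1 0 0 0 0 1;0 0 0 0 0 0 1"

```text
t: 21.05
ee_pos: [484.9, 179.8, 230.9]
eef_rot: [-3.141, -0.001, 0.233]
wrist_force: [-0.1, -0.2, 0.2]
finger_gap: 85.5
```

```bash
python3 cup.py; python3 - <<'E'
from h import *
for n in('top','side'):
  print(n,'expected foot/rim',proj(n,[585,-112,20]),proj(n,[585,-112,90]))
  for l in('egg_cup','shaker','salt_jar','strainer','mug'): print(l,[(round(float(x['score']),2),np.round(x['uv'])) for x in ctrl.pinpoint(l,n)])
s=cv2.imread('pics/s8.png'); x,y=proj('side',[585,-112,55]).astype(int)
c=s[y-40:y+40,x-20:x+20].min(2); 
for i in range(0,80,4): print(''.join('%4d'%v for v in c[i,::3]))
E
```

```text
t 21.15 wall [-404.2  -21.4  230.7] ee [485.6 176.2 230.7]
x axis in wall [0.0, 1.0, 0.0]
z axis in wall [0.001, 0.0, -1.0]
q [-0.8  0.2  0.5  1.9 -0.1  1.1 -0.1] F [ 0.2 -0.3 -0. ] 85.3244192233428
top 0.82 [388.1, 181.4] bgr [179.5 181.  182. ] pos z35 [ 596.7 -118.    35. ] ((584.8131103515625, -112.67566680908203), 31.30034065246582)
top 0.81 [246.1, 238.3] bgr [ 47.  49. 167.] pos z35 [431.2 290.1  35. ] ((428.3752746582031, 283.71038818359375), 28.989471435546875)
top 0.51 [325.6, 222.3] bgr [131.  67. 104.] pos z35 [477.2  63.1  35. ] ((468.2281494140625, 71.54051971435547), 29.37427520751953)
side 0.85 [313.9, 233.7] bgr [121.  50.  91.] pos z35 [477.2  92.5  35. ] ((475.0660400390625, 77.58455657958984), 72.15233612060547)
side 0.79 [269.6, 206.0] bgr [ 36.   37.  138.5] pos z35 [456.6 319.1  35. ] ((428.68988037109375, 293.5301513671875), 81.06737518310547)
side 0.67 [390.2, 245.5] bgr [181. 191. 189.] pos z35 [613.3 -92.8  35. ] ((609.5538940429688, -90.25889587402344), 74.6152572631836)
side 0.46 [458.3, 239.3] bgr [ 70.  98. 144.] pos z35 [ 790.  -197.5   35. ] ((912.344
[... 1500 characters left out ...]
 207 112 111 119
 122 121 126 121 157 146 157 175 185 183 179 158 117 120
 122 218 243 243 199 130 207 238 241 237 194 113 116 117
 241 244 244 243 223 110 122 132 134 128 110 118 120 113
 244 244 243 244 243 199 118 126 127 124 227 220 131 120
 244 243 244 244 239 238 160 138 137 201 243 243 243 243
 244 243 244 244 229 244 246 241 231 220 241 244 244 243
 243 244 244 243 244 237 213 190 195 229 244 243 244 243
 107 153 226 244 243 244 244 244 244 244 244 243 243 243
 129  83  57 113 169 238 243 244 244 243 243 244 244 244
 134 138 133 126  71  66 125 196 241 244 243 243 243 146
 128 133 136 134 137 134 112  52  80 145 204 242 117 107
 125 128 132 135 134 133 128 128 128  91  46  75 115 130
```

```bash
python3 -c "
from station import ctrl
print(ctrl.close_job(), ctrl.observe()['t'])"
```

```text
the job is handed in; nothing more can be done
the job is handed in; nothing more can be done
```

I turned the middle-sized board over against the steel foot and it now lies flat, white side up, in front of the wall. The white egg cup stands on it, released, and I handed the job in at about 21 s of robot time.

- **Board:** the last measurement puts its centre at about (583, -111). The white face measured 108 × 147 mm against a true 110 × 150.
- **Egg cup:** its rim centre is at about (585, -113), within 3 mm of the middle of the board. Its rim and foot show at the pixels expected for an upright cup, within about 4 pixels. I checked this from numbers only, because my 12 picture views were used up.
- **Other things:** the red and purple cups, salt jar, strainer and mug were all found again within a few pixels of where they started. The shaker was confirmed only in the side view. The networks missed it in the top view, probably because the arm was in the way, and reported a false match at (458, 157), near the shelf.
- **Forces:** the highest wrist force in any move report was about 20 N, while pushing the board. At the end it read about 0, with the gripper open and well clear of everything.

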